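# Retain the coil bobbin and hold the test slide at its index

### The job

Get the coil in the test fixture ready for its reading: lay the long retaining bar, grip block up, into the notches of both uprights so that its grip block is centred over the bobbin, set it down rather than dropping it, and let go. Then pull the fixture's spring-return slide out by its upright handle until its pointer stands level with the tooth of the index block, and finish while holding it there, still gripping or hooking the handle, because it springs back if released. Leave the bobbin in its nest and everything else on the bench where it is.

Things in the scene. Friction and masses are not known exactly. Their poses are not given: they have to be found in the camera images.
- fixture: Coil test fixture, fixed: aluminium base plate 12 mm thick. Origin on the bench under the bobbin's axis; z up; the plate runs from x = -230 to +45 mm, y = -95 to +95 mm. The slide is pulled out towards its -x. Grey spring housing from x = -95 to -40 mm, 50 mm wide, top 45 mm above the bench, with an 18 mm guide bushing on to x = -128 mm, top 39 mm.
- seat (a point): Point midway between the two notches, at the level of their floors, 56 mm above the bench, over the fixture's origin; axes as the fixture's. Dark steel uprights stand at y = +65 and -65 mm from it (52 mm along x, 14 mm along y), each with a notch open to the top, 28 mm wide along x, centred on x = 0; cheek tops 68 mm above the bench. The seated bar runs along y.
- bar_centre (a point): Centre (half-way up, 22 mm above its underside) of the loose retaining bar: aluminium, 170 mm long (its x), 20 mm wide (its y), 14 mm thick, with a grip block 40 mm long, 20 mm wide, 30 mm high on its middle; about 0.19 kg. z up. Lies left or right of the fixture, the short bar on the other side. Seated, this point is 22 mm above the seat point; either way round is right.
- spare_centre (a point): Centre of the short bar: same shape and grip block but only 105 mm long, too short to span the uprights. Not used. Point 22 mm above its underside.
- handle_grip (a point): Grip point of the slide's upright black handle plate: 12 mm thick (its x, the pull line), 45 mm wide (its y), from 14 to 85 mm above the bench; this point lies on its centre, 68 mm above the bench. Moves with the slide; at rest it is at x = -140 mm of the fixture. Axes parallel to the fixture's.
- slide (a joint): How far the slide is pulled out, m: 0 fully in (at rest), 0.09 at its stop. Pulling moves the handle towards the fixture's -x. A spring drives it back in: about 2.4 N at rest, rising by 0.8 N per 10 mm.
- pointer (a point): Tip of the slide's small steel pointer, 4 mm wide, that sticks out from the -y side of the handle plate, 26 mm above the bench; moves with the slide and has the same x in the fixture as handle_grip. Fixture-parallel axes.
- index_tooth (a point): Index mark, fixed: tip of the tooth (10 mm wide along x) of the small dark steel index block clamped on the scale strip beside the slide's path, at 35 to 75 mm of pull from rest, 26 mm above the bench; the block's top is 37 mm above the bench. The slide is at the mark when the pointer has the same fixture x as this point. Fixture-parallel axes.
- bobbin_centre (a point): Centre of the white bobbin with copper winding in the fixture's nest, 48 mm diameter, 41 mm high, its top 53 mm above the bench, 3 mm under the seated bar. Loose; stays in the nest.
- bobbin2_centre (a point): Centre of a second, identical bobbin on the bench. Bystander.
- tape: Black tape roll lying flat, 90 mm diameter, 22 mm high; origin under its centre. Bystander.
- jar: Glass jar with steel cap, 60 mm diameter, 75 mm high; origin under its centre. Bystander.
- driver: Screwdriver lying on the bench; its origin lies on its length. Bystander.
- mug: White mug, 76 mm diameter, 90 mm high; origin under its centre. Bystander.
Mind the look-alikes: they are no part of the job. Leave any black or purple look-alike of the part that bears bar_centre alone.

How it is judged:
On the way, in this order (a step that is already met when the one before it is completed fails the run):
1. the long bar lies in both notches, centred over the bobbin, and is let go (x of bar_centre in the frame of fixture between -0.006 and 0.006 m and y of bar_centre in the frame of fixture between -0.015 and 0.015 m and z of bar_centre in the frame of fixture between 0.074 and 0.082 m and angle between the x axis of bar_centre and the y axis of fixture, either way round below 0.08 rad and angle between bar_centre's own z axis and vertical below 0.05 rad and linear speed of bar below 0.03 m/s and contact force between bar and the arm below 0.1 N and contact force between bar and the fingers below 0.1 N and contact force between bar and fixture above 0.5 N), for 0.2 s.
2. the slide is held at the index (x of pointer in the frame of index_tooth between -0.006 and 0.006 m and velocity of joint slide between -0.02 and 0.02 m/s and contact force between the fingers and slide above 2 N), for 0.2 s.
At the end, for the whole second after the job is handed in: The long bar lies level in both notches (within 6 mm across, 15 mm along, 4 mm in height, 0.08 rad), untouched by the robot; the bobbin is in its nest; the pointer is still, within 6 mm of the index tooth along the pull line, with the fingers on the handle (over 2 N) (all of step 1 and all of step 2 and z of bobbin_centre in the frame of fixture between 0.028 and 0.037 m and distance between bobbin_centre and fixture below 0.038 m); the arm keeps its last pose, push and grip.
It fails at once if the bar is dropped (linear speed of bar above 0.65 m/s and contact force between bar and the arm below 0.1 N and contact force between bar and the fingers below 0.1 N).
It fails at once if the bobbin leaves its nest (distance between bobbin_centre and fixture above 0.045 m).
It fails at once if another loose thing on the bench is moved by more than 3 cm (distance of any of spare_centre, bobbin2_centre, tape, jar, driver, mug from where it was at the start of the episode above 0.03 m).
It also fails if it takes over 54 s, if anything falls off the work surface, if the arm or the gripper's body presses on something with over 40 N, if the wrist force passes 120 N, or if a joint passes its speed limit or range.

### The arm

A 7-joint arm with a two-finger parallel gripper is mounted at the origin on the work surface. World frame = base frame: x ahead of the robot, y to its left, z up, the work surface at z = 0. Lengths are in m, angles in rad, forces in N, time in s.
With the tool pointing down it reaches from about 0.4 to 0.85 m from the base axis. Payload 10.4 kg.
Tool frame: the origin (TCP) lies midway between the tips of the shut fingers; the grasp point (between the pads) lies 19 mm behind it; z points along the fingers, y is the line along which they close (so a half turn about z gives the same grasp; the last joint's range is limited). The gripper opens to 87 mm and grips with 3 to 60 N. Pads are 19 mm wide; open, the fingers measure 117 mm over their backs; the gripper's body (75 mm by 190 mm) begins 51 mm behind the grasp point.
Start: joints at [1.312, 0.332, -0.065, 1.46, 0.022, 1.35, -0.088], TCP at [0.146, -0.608, 0.223] pointing down, gripper open.
Joint ranges: [-2.6, 2.6], [-0.5, 2.12], [-1.47, 1.34], [0.16, 2.42], [-1.27, 4.41], [0.06, 2.06], [-2.6, 2.6]. Speed limits (rad/s): [2.22, 2.22, 2.79, 2.79, 3.14, 3.14, 3.14].

### API

Orientations are given as a unit quaternion [x, y, z, w].
In Python, from bench import sensors, eyes, order gives the robot as it stands.
- The arm moves only by the tool arm_command, never from a script. Its argument "steps" is a list of rows, each an object with "rot": the turn, a rotation vector about the world's x, y, z in degrees, a list of three; "slide": the shift along the world's x, y, z in m, a list of three; "grip": the opening, from 0 (shut) to 1 (fully open). A call has exactly 8 rows; each row shifts and turns the commanded pose from where the row before left it; what a row does not reach is not made up. A row lasts 1/8 s, in which the tool goes at most 62.5 mm and 10.7 degrees, less where a joint would pass 70% of its speed; a pose out of reach is approached as far as the arm can. A call with a gripper value outside its range is refused whole. The fingers move at their own pace and stop on an object; "newtons" is the grip in N (left out, the last holds). Time passes only in rows, so rows that do not move let the fingers close, or fill a call up. It gives the time, the measured TCP pose, the force, the opening and the grip force at its end, in the units of the state.
- sensors.read_state(): the state, without advancing time (a new reading comes with each control period).
- eyes.camera(name): name is "scene" or "top"; returns a dict with "pixels" (480x640x3 uint8, red, green, blue), "intrinsics" (3x3 intrinsics, pixels), "pose" (4x4, takes a point from camera to world coordinates). Camera axes: x right, y down, z forward; pixel columns grow to the right and rows downward; lengths in m; the calibration is good to about 2 mm. A picture is of the moment at which its call begins. There is no depth.
- order.close_job(): hands the job in; it is judged then, once.
Trained networks look in a picture, given as the dict that the camera call returned (one of the last four; its "shot" number tells which), for a name from the list of things; names that differ only in an ending like _2 or _b are one class to them, and where a whole thing is asked for, a point or a joint stands for the part that bears it (a point fixed in the world has none). Each returns a list of dicts, best first, with "conf" (0 to 1); they miss things now and then, are a little off and sometimes report something else, mostly with a low value. They report only what shows in the picture. A call takes as long as a camera call. They do not tell look-alikes from the thing itself.
- eyes.look_for(name, picture): "bbox" ([left, top, right, bottom] in pixels, round what is visible of it).
The state is a dict: "time": time; "joint_positions": joint angles; "joint_vel": joint speeds; "joint_torque": joint torques, N m; "ee_pos": TCP position; "eef_rot": TCP orientation; "ft_force": force on the tool from outside, world axes, zero at the start; "torque": the same for the moment, N m; "width": finger opening in m; "grip_force": force on a finger pad.
Only numpy, scipy, OpenCV 4.12 (cv2) and the standard library are available. Lean on these libraries where they do the work, as an engineer would, in place of code of your own. Each camera call takes 0.05 s, during which the arm holds its last target. There are 200 camera calls.

## Working session

There is one attempt and no reset: what is moved stays moved. The work goes in short steps, Python scripts to look and compute and a tool call to move; the robot and the scene stay as the last step left them, time stands still between calls to the robot, and variables do not carry over. Pictures are saved under pics/ and viewed, at most 10 in all, crops included, and the job is handed in when it is done.

Besides the shell and the picture viewer there is one more tool, called after "Emit:" as name(argument=value, ...) on one line, values as JSON. arm_command: Moves the arm, as the interface text tells. Its arguments: {"type":"object","properties":{"steps":{"type":"array","items":{"type":"object","properties":{"rot":{"type":"array","items":{"type":"number"}},"slide":{"type":"array","items":{"type":"number"}},"grip":{"type":"number"}}}},"newtons":{"type":"number"}},"required":["steps"]}

```bash
ls; mkdir -p pics; cat > h.py <<'E'
import numpy as np, cv2, pickle
from bench import sensors, eyes, order
def shot(cam,fn=None):
    p=eyes.camera(cam)
    if fn: cv2.imwrite('pics/'+fn,p['pixels'][:,:,::-1])
    return p
def ray(p,uv,z):
    K=np.array(p['intrinsics']);T=np.array(p['pose'])
    d=T[:3,:3]@np.linalg.solve(K,[uv[0],uv[1],1.]);o=T[:3,3]
    return o+d*(z-o[2])/d[2]
def proj(p,X):
    K=np.array(p['intrinsics']);T=np.array(p['pose'])
    c=T[:3,:3].T@(np.array(X)-T[:3,3]);q=K@c
    return q[:2]/q[2]
E
python3 - <<'E'
from h import *
for c in ['scene','top']:
    p=shot(c,c+'0.png'); pickle.dump(p,open(c+'0.pkl','wb'))
    print(c,np.round(p['pose'],3).tolist(),np.round(p['intrinsics'],1).tolist())
    for n in ['fixture','bar_centre','spare_centre','handle_grip','pointer','index_tooth','bobbin_centre','tape','jar','driver','mug']:
        try: print(n,[(np.round(d['bbox']).astype(int).tolist(),round(d['conf'],2)) for d in eyes.look_for(n,p)])
        except Exception as e: print(n,e)
print(sensors.read_state())
E
```

```text
pics
scene [[0.435, 0.522, -0.733, 1.605], [0.9, -0.238, 0.365, -0.711], [0.016, -0.819, -0.574, 0.944], [0.0, 0.0, 0.0, 1.0]] [[586.0, 0.0, 311.5], [0.0, 586.0, 240.5], [0.0, 0.0, 1.0]]
fixture [([317, 215, 440, 290], 0.59)]
bar_centre [([136, 261, 195, 294], 0.98), ([222, 264, 264, 308], 0.96), ([65, 274, 107, 305], 0.76), ([189, 213, 205, 247], 0.74)]
spare_centre [([441, 203, 468, 224], 0.69)]
handle_grip [([357, 229, 368, 262], 0.52)]
pointer [([355, 232, 368, 259], 0.54)]
index_tooth [([345, 264, 362, 276], 0.55)]
bobbin_centre [([399, 231, 420, 254], 0.63), ([278, 303, 294, 332], 0.6)]
tape [([496, 242, 533, 266], 0.9)]
jar [([371, 296, 403, 338], 0.66)]
driver [([375, 190, 402, 202], 0.6)]
mug [([477, 251, 505, 273], 0.71)]
top [[0.0, -0.982, 0.19, 0.247], [-1.0, -0.001, -0.003, -0.172], [0.003, -0.19, -0.982, 1.29], [0.0, 0.0, 0.0, 1.0]] [[442.3, 0.0, 312.5], [0.0, 442.3, 237.8], [0.0, 0.0, 1.0]]
fixture [([196, 186, 298, 262], 0.63)]
bar_centre [([401, 261, 458, 281], 0.96), ([380, 306, 394, 366], 0.93), ([370, 206, 379, 261], 0.73), ([489, 250, 522, 297], 0.56)]
spare_cent
[... 487 characters left out ...]
t_positions': array([ 1.31239999,  0.33223369, -0.06471965,  1.46007214,  0.02159015,
        1.3498877 , -0.08847808]), 'joint_vel': array([ 0.00016639,  0.00088199, -0.00198229,  0.00175512,  0.00150368,
       -0.00061278, -0.0019459 ]), 'joint_torque': array([ 2.38591529e-04, -6.23037386e+01,  2.44777347e-02, -3.90127087e+01,
       -6.10584696e-02,  3.13734286e-02,  2.78718301e-05]), 'ee_pos': array([ 0.1460532 , -0.60773309,  0.22256784]), 'eef_rot': array([9.93055646e-01, 1.17645579e-01, 2.42138311e-05, 4.33208968e-05]), 'ft_force': array([ 0.20598822,  0.05735514, -0.58936154]), 'torque': array([-0.00448706,  0.00806485,  0.01334305]), 'grip_force': 0.0, 'width': 0.08700504246116113}
```

```bash
python3 - <<'E'
import cv2
a=cv2.imread('pics/top0.png')[110:390,110:530]; cv2.imwrite('pics/top0c.png',cv2.resize(a,(800,533),interpolation=cv2.INTER_CUBIC))
a=cv2.imread('pics/scene0.png')[170:350,50:550]; cv2.imwrite('pics/scene0c.png',cv2.resize(a,(800,288),interpolation=cv2.INTER_CUBIC))
E
```

```text
(no output)
```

View pics/top0c.png

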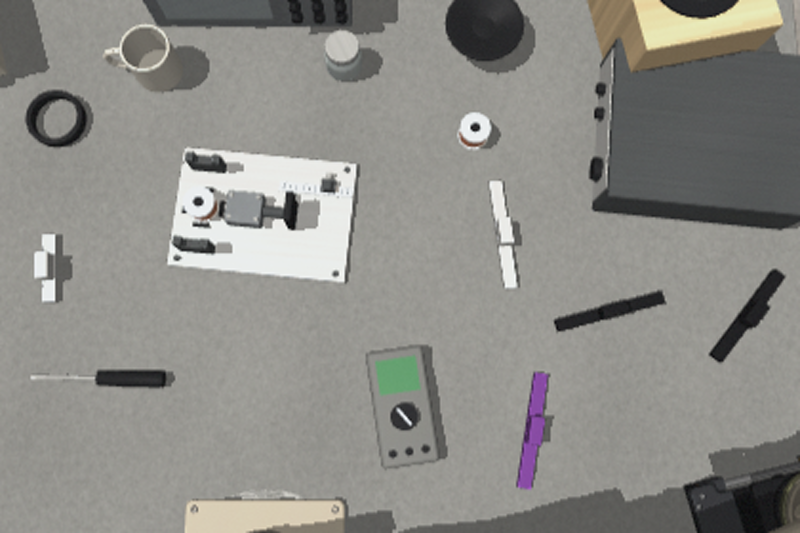

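View pics/scene0c.png

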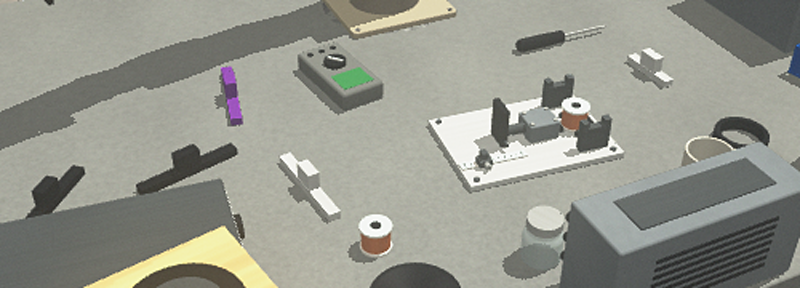

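```bash
cat > fit.py <<'E'
from h import *
from scipy.optimize import minimize
S=4
def boxpts(x0,x1,y0,y1,z0,z1): return np.array([[x,y,z] for x in(x0,x1) for y in(y0,y1) for z in(z0,z1)],float)
BAR=[boxpts(-.085,.085,-.01,.01,0,.014),boxpts(-.02,.02,-.01,.01,.014,.044)]
PLATE=[boxpts(-.23,.045,-.095,.095,0,.012)]
def render(p,boxes,q,roi,z=0):
    l,t,r,b=roi; m=np.zeros(((b-t)*S,(r-l)*S),np.uint8); c,s=np.cos(q[2]),np.sin(q[2])
    for B in boxes:
        W=np.c_[q[0]+c*B[:,0]-s*B[:,1],q[1]+s*B[:,0]+c*B[:,1],B[:,2]+z]
        P=np.array([proj(p,w) for w in W]); P=(P-[l,t]+.5)*S-.5
        cv2.fillConvexPoly(m,cv2.convexHull(np.round(P*16).astype(np.int32)),255,shift=4)
    return m>0
def mask(p,roi,th,hull=False):
    l,t,r,b=roi; g=p['pixels'][t:b,l:r].min(2)
    g=cv2.resize(g,None,fx=S,fy=S,interpolation=cv2.INTER_CUBIC)
    m=(g>th).astype(np.uint8)
    n,lab,st,_=cv2.connectedComponentsWithStats(m); k=1+st[1:,4].argmax(); m=(lab==k).astype(np.uint8)
    if hull:
        pts=cv2.findNonZero(m); m[:]=0; cv2.fillConvexPoly(m,cv2.convexHull(pts),1)
    return m>0
def fit(views,boxes,q0,z=0):
    def cost(q): return sum(1-(lambda r:(r&m).sum()/(r|m).sum())(render(p,boxes,q,roi,z)) for p,roi,m in views)
    best=None
    for d in (0,.06,-.06):
        o=minimize(cost,np.array(q0)+[0,0,d],method='Nelder-Mead',options=dict(initial_simplex=np.array(q0)+[0,0,d]+np.array([[0,0,0],[.01,0,0],[0,.01,0],[0,0,.08]]),xatol=1e-4,fatol=1e-4))
        if best is None or o.fun<best.fun: best=o
    return best.x,best.fun
E
python3 - <<'E'
from fit import *
t=pickle.load(open('top0.pkl','rb'));s=pickle.load(open('scene0.pkl','rb'))
roi={'bt':[355,195,395,275],'bs':[212,255,275,318],'ft':[185,175,310,270],'fs':[305,205,450,300]}
print('bg',np.median(t['pixels'][300:310,250:280].min(2)),np.median(s['pixels'][300:310,310:350].min(2)))
print('bar',t['pixels'][234,366:386].min(2),s['pixels'][270:305,243].min(2))
th=185
vb=[(t,roi['bt'],mask(t,roi['bt'],th)),(s,roi['bs'],mask(s,roi['bs'],170))]
vf=[(t,roi['ft'],mask(t,roi['ft'],th,True)),(s,roi['fs'],mask(s,roi['fs'],175,True))]
g=ray(t,[375,234],.01); print('bar guess',g)
for v in (vb,vb[:1],vb[1:]): print('bar',fit(v,BAR,[g[0],g[1],1.4]))
f=ray(t,[215,216],.012); print('fix guess',f)
for v in (vf,vf[:1],vf[1:]): print('fix',fit(v,PLATE,[f[0],f[1],1.5]))
E
```

```text
bg 147.0 164.0Traceback (most recent call last):
  File "<stdin>", line 5, in <module>
    return umr_minimum(a, axis, None, out, keepdims, initial, where)
numpy.exceptions.AxisError: axis 2 is out of bounds for array of dimension 2
```

```bash
python3 - <<'E'
from fit import *
t=pickle.load(open('top0.pkl','rb'));s=pickle.load(open('scene0.pkl','rb'))
roi={'bt':[355,195,395,275],'bs':[212,255,275,318],'ft':[185,175,310,270],'fs':[305,205,450,300]}
print('bar',t['pixels'][225,366:386].min(1),s['pixels'][262:310,243].min(1))
vb=[(t,roi['bt'],mask(t,roi['bt'],185)),(s,roi['bs'],mask(s,roi['bs'],180))]
vf=[(t,roi['ft'],mask(t,roi['ft'],185,True)),(s,roi['fs'],mask(s,roi['fs'],185,True))]
g=ray(t,[375,234],.01); print('bar guess',g)
for v in (vb,vb[:1],vb[1:]): print('bar',fit(v,BAR,[g[0],g[1],.15]))
f=ray(t,[215,216],.012); print('fix guess',f)
for v in (vf,vf[:1],vf[1:]): print('fix',fit(v,PLATE,[f[0],f[1],1.5]))
E
```

```text
bar [148 147 148 108 218 181 233 230 231 232 231 232 116 146 147 147 147 150
 150 142] [168 161 163 162 168 165 165 159 169 243 240 237 238 237 238 238 240 242
 132 129 131 130 132 132 132 132 134 129 123 114 120 119 107 106 106 171
 172 168 166 165 166 165 165 156 159 165 157 158]
bar guess [ 0.5064609  -0.36069423  0.01      ]
bar (array([ 0.5111025 , -0.35650474,  0.09077623]), np.float64(1.278538282571384))
bar (array([ 0.51352364, -0.35704813,  0.10601663]), np.float64(0.5618693574083908))
bar (array([ 0.50220661, -0.35752825,  0.04839806]), np.float64(0.7103705327778995))
fix guess [0.56013664 0.113222   0.012     ]
fix (array([0.55280055, 0.10882545, 1.46812233]), np.float64(0.2594587942787291))
fix (array([0.55304508, 0.10904271, 1.47078994]), np.float64(0.01154597792214651))
fix (array([0.5432981 , 0.11293319, 1.47694073]), np.float64(0.23573529411764704))
```

```bash
cat >> fit.py <<'E'
BARF=[(boxpts(-.085,.085,-.01,.01,.014,.014),1),(boxpts(-.02,.02,-.01,.01,.014,.044),0),(boxpts(-.02,.02,-.01,.01,.044,.044),1)]
def render2(p,q,roi,z=0):
    m=None
    for B,v in BARF:
        r=render(p,[B],q,roi,z); m=r if m is None else ((m|r) if v else (m&~r))
    return m
def mask2(p,roi,th):
    l,t,r,b=roi; g=p['pixels'][t:b,l:r].min(2)
    return cv2.resize(g,None,fx=S,fy=S,interpolation=cv2.INTER_CUBIC)>th
def fit2(views,q0,z=0):
    def cost(q): return sum(1-(lambda r:(r&m).sum()/(r|m).sum())(render2(p,q,roi,z)) for p,roi,m in views)
    q0=np.array(q0); best=None
    for d in (0,.08,-.08):
        o=minimize(cost,q0,method='Nelder-Mead',options=dict(initial_simplex=q0+[0,0,d]+np.array([[0,0,0],[.01,0,0],[0,.01,0],[0,0,.08]]),xatol=1e-4,fatol=1e-4))
        if best is None or o.fun<best.fun: best=o
    return best.x,best.fun
E
python3 - <<'E'
from fit import *
t=pickle.load(open('top0.pkl','rb'));s=pickle.load(open('scene0.pkl','rb'))
rt=[355,195,395,275];rs=[212,255,275,318]
vb=[(t,rt,mask2(t,rt,190)),(s,rs,mask2(s,rs,200))]
for v in (vb,vb[:1],vb[1:]): print('bar',fit2(v,[.511,-.357,.12]))
q,_=fit2(vb,[.511,-.357,.12])
im=t['pixels'].copy()
out=[]
for p,r,m in vb:
    l,tt,rr,b=r
    a=cv2.resize(p['pixels'][tt:b,l:rr],None,fx=4,fy=4)[:,:,::-1].copy()
    c,_=cv2.findContours(render2(p,q,r).astype(np.uint8),0,1); cv2.drawContours(a,c,-1,(0,0,255),1)
    out.append(cv2.resize(a,(400,400*a.shape[0]//a.shape[1]))[:600])
h=min(o.shape[0] for o in out); cv2.imwrite('pics/barfit.png',np.hstack([cv2.resize(o,(400,h)) if 0 else o[:h] for o in out]))
# fixture from scene, top face only
f=[boxpts(-.23,.045,-.095,.095,.012,.012)]
rf=[305,205,450,300]; m=mask(s,rf,200,True)
print(fit([(s,rf,m)],f,[.553,.109,1.47]))
# index & handle from the tops
q=np.array([.553,.109,1.471]); R=np.array([[np.cos(q[2]),-np.sin(q[2])],[np.sin(q[2]),np.cos(q[2])]])
for n,p,uv,z in [('index top',t,[283.5,207],.037),('handle box',t,[262,221],.085),('idx scene',s,[353.5,270],.02)]:
    w=ray(p,uv,z)[:2]; print(n,np.round(w,4),np.round(R.T@(w-q[:2]),4))
E
```

```text
bar (array([ 0.51212727, -0.35692115,  0.11637972]), np.float64(0.2772498535175101))
bar (array([ 0.51099348, -0.35604921,  0.11288295]), np.float64(0.13815056501671175))
bar (array([ 0.51284321, -0.35739548,  0.11453497]), np.float64(0.1050469483568075))
(array([0.55490536, 0.10667239, 1.47231399]), np.float64(0.18921100811625124))
index top [ 0.5813 -0.0913] [-0.1965 -0.0481]
handle box [ 0.528  -0.0348] [-0.1456  0.0105]
idx scene [ 0.5873 -0.0825] [-0.1872 -0.0532]
```

View pics/barfit.png

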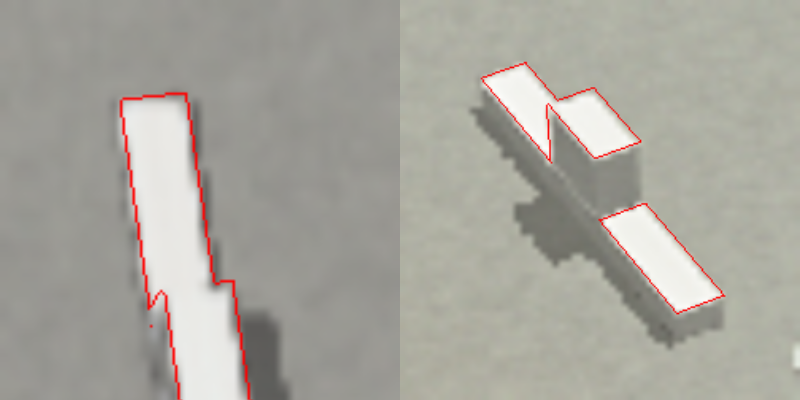

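```bash
python3 - <<'E'
from fit import *
t=pickle.load(open('top0.pkl','rb'));s=pickle.load(open('scene0.pkl','rb'))
q=np.array([.553,.109,1.471]); R=np.array([[np.cos(q[2]),-np.sin(q[2])],[np.sin(q[2]),np.cos(q[2])]])
out=[]
for p,(l,tt) in ((t,(245,185)),(s,(330,225))):
    k=8; a=cv2.resize(p['pixels'][tt:tt+55,l:l+50],None,fx=k,fy=k,interpolation=cv2.INTER_CUBIC)[:,:,::-1].copy()
    for xx in (-.175,-.185,-.195,-.205,-.215):   # scale on plate top in y, and tooth height
        for yy in (-.03,-.06):
            for z,c in ((.026,(0,0,255)),(.037,(255,0,0))):
                w=R@[xx,yy]+q[:2]; u=(proj(p,[*w,z])-[l,tt]+.5)*k; cv2.circle(a,tuple(int(v) for v in u),2,c,-1)
    out.append(a)
cv2.imwrite('pics/idx.png',np.hstack(out))
E
```

```text
(no output)
```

View pics/idx.png

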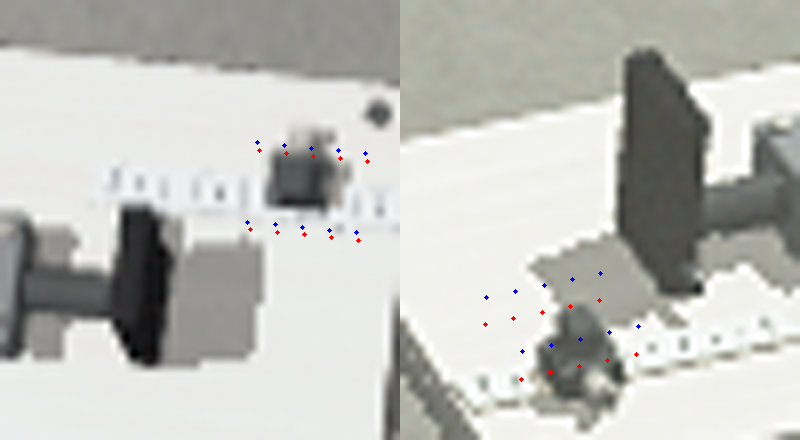

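Emit:
arm_command(steps=[{"slide": [0.035,0.05,0],"rot": [0,0,-0.9],"grip": 0.6},{"slide": [0.035,0.05,0],"rot": [0,0,-0.9],"grip": 0.6},{"slide": [0.035,0.05,0],"rot": [0,0,-0.9],"grip": 0.6},{"slide": [0.035,0.05,0],"rot": [0,0,-0.9],"grip": 0.6},{"slide": [0.055,0.012,-0.013],"rot": [0,0,-0.9],"grip": 0.6},{"slide": [0.055,0.012,-0.013],"rot": [0,0,-0.9],"grip": 0.6},{"slide": [0.055,0.012,-0.013],"rot": [0,0,-0.9],"grip": 0.6},{"slide": [0.055,0.012,-0.013],"rot": [0,0,-0.6],"grip": 0.6}], newtons=25)

```text
time: 2.2
ee_pos: [0.5077, -0.3595, 0.1704]
eef_rot: [0.998, 0.057, 0.0, 0.0]
ft_force: [-0.7, -0.0, 0.1]
width: 0.0521
grip_force: 0.0
```

Emit:
arm_command(steps=[{"slide": [0.006,0.003,-0.02],"grip": 0.6},{"slide": [0,0,-0.03],"grip": 0.6},{"slide": [0,0,-0.03],"grip": 0.6},{"slide": [0,0,-0.03],"grip": 0.6},{"slide": [0,0,-0.025],"grip": 0.6},{"slide": [0,0,-0.014],"grip": 0.6},{"slide": [0,0,-0.009],"grip": 0.6},{"grip": 0.6}])

```text
schema error: expected keys rot, slide, grip
```

```bash
python3 - <<'E'
from fit import *
s=shot('scene'); t=shot('top'); 
a=cv2.resize(s['pixels'][215:335,180:310],None,fx=3,fy=3)[:,:,::-1]; b=cv2.resize(t['pixels'][175:295,310:440],None,fx=3,fy=3)[:,:,::-1]
cv2.imwrite('pics/grasp.png',np.hstack([a,b])); print(sensors.read_state()['ee_pos'],sensors.read_state()['ft_force'])
E
```

```text
[ 0.51089672 -0.35484489  0.16804786] [-0.14003719  1.44147937  0.30847892]
```

View pics/grasp.png

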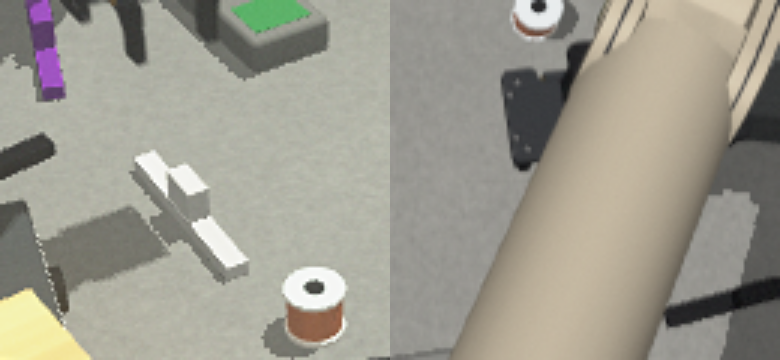

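Emit:
arm_command(steps=[{"slide": [0.003,0,-0.02],"rot": [0,0,0],"grip": 0.6},{"slide": [0,0,-0.03],"rot": [0,0,0],"grip": 0.6},{"slide": [0,0,-0.02],"rot": [0,0,0],"grip": 0.6},{"slide": [0,0,-0.02],"rot": [0,0,0],"grip": 0.6},{"slide": [0,0,-0.01],"rot": [0,0,0],"grip": 0.6},{"slide": [0,0,0],"rot": [0,0,0],"grip": 0.6},{"slide": [0,0,0],"rot": [0,0,0],"grip": 0.6},{"slide": [0,0,0],"rot": [0,0,0],"grip": 0.6}])

```text
time: 3.3
ee_pos: [0.5095, -0.36, 0.0714]
eef_rot: [0.998, 0.058, 0.001, 0.0]
ft_force: [0.3, -0.3, -0.5]
width: 0.052
grip_force: 0.0
```

Emit:
arm_command(steps=[{"slide": [0.003,0.003,-0.012],"rot": [0,0,0],"grip": 0.6},{"slide": [0,0,-0.02],"rot": [0,0,0],"grip": 0.6},{"slide": [0,0,-0.018],"rot": [0,0,0],"grip": 0.6},{"slide": [0,0,-0.008],"rot": [0,0,0],"grip": 0.6},{"slide": [0,0,0],"rot": [0,0,0],"grip": 0.6},{"slide": [0,0,0],"rot": [0,0,0],"grip": 0.1},{"slide": [0,0,0],"rot": [0,0,0],"grip": 0.1},{"slide": [0,0,0],"rot": [0,0,0],"grip": 0.1}])

```text
time: 4.3
ee_pos: [0.5122, -0.3569, 0.0131]
eef_rot: [0.998, 0.058, 0.0, 0.0]
ft_force: [0.8, -0.6, 0.6]
width: 0.0302
grip_force: 0.0
```

Emit:
arm_command(steps=[{"slide": [0,0,0],"rot": [0,0,0],"grip": 0.1},{"slide": [0,0,0],"rot": [0,0,0],"grip": 0.1},{"slide": [0,0,0.005],"rot": [0,0,0],"grip": 0.1},{"slide": [0,0,0.015],"rot": [0,0,0],"grip": 0.1},{"slide": [0,0,0.03],"rot": [0,0,0],"grip": 0.1},{"slide": [0,0,0.04],"rot": [0,0,0],"grip": 0.1},{"slide": [0,0,0.04],"rot": [0,0,0],"grip": 0.1},{"slide": [0,0,0.02],"rot": [0,0,0],"grip": 0.1}])

```text
time: 5.3
ee_pos: [0.5129, -0.3571, 0.1659]
eef_rot: [0.998, 0.058, 0.002, 0.001]
ft_force: [0.2, -0.1, -0.6]
width: 0.0199
grip_force: 25.0
```

Emit:
arm_command(steps=[{"slide": [0.002,0.02,0],"rot": [0,0,-1.2],"grip": 0.1},{"slide": [0.004,0.04,0],"rot": [0,0,-1.6],"grip": 0.1},{"slide": [0.005,0.05,0],"rot": [0,0,-1.6],"grip": 0.1},{"slide": [0.005,0.05,0],"rot": [0,0,-1.6],"grip": 0.1},{"slide": [0.005,0.05,0],"rot": [0,0,-1.6],"grip": 0.1},{"slide": [0.005,0.05,0],"rot": [0,0,-1.6],"grip": 0.1},{"slide": [0.005,0.05,0],"rot": [0,0,-1.6],"grip": 0.1},{"slide": [0.004,0.05,0],"rot": [0,0,-1.6],"grip": 0.1}])

```text
time: 6.3
ee_pos: [0.5467, 0.0048, 0.1624]
eef_rot: [0.999, -0.051, -0.0, 0.0]
ft_force: [0.2, -0.7, -1.3]
width: 0.02
grip_force: 25.0
```

Emit:
arm_command(steps=[{"slide": [0.003,0.05,0],"rot": [0,0,0],"grip": 0.1},{"slide": [0.002,0.036,0],"rot": [0,0,0],"grip": 0.1},{"slide": [0.001,0.02,0],"rot": [0,0,0],"grip": 0.1},{"slide": [0,0,-0.015],"rot": [0,0,0],"grip": 0.1},{"slide": [0,0,-0.015],"rot": [0,0,0],"grip": 0.1},{"slide": [0,0,-0.01],"rot": [0,0,0],"grip": 0.1},{"slide": [0,0,0],"rot": [0,0,0],"grip": 0.1},{"slide": [0,0,0],"rot": [0,0,0],"grip": 0.1}])

```text
time: 7.3
ee_pos: [0.5533, 0.109, 0.1229]
eef_rot: [0.999, -0.051, 0.0, -0.0]
ft_force: [-0.4, 0.5, -1.6]
width: 0.02
grip_force: 25.0
```

```bash
python3 - <<'E'
from fit import *
s=shot('scene'); t=shot('top'); pickle.dump((s,t),open('carry.pkl','wb'))
st=sensors.read_state(); print(st['ee_pos'],st['eef_rot'],st['ft_force'],st['width'])
a=cv2.resize(s['pixels'][170:300,315:445],None,fx=3,fy=3)[:,:,::-1]; b=cv2.resize(t['pixels'][170:300,185:315],None,fx=3,fy=3)[:,:,::-1]
cv2.imwrite('pics/carry.png',np.hstack([a,b]))
E
```

```text
[0.55336938 0.10919838 0.12309504] [ 9.98717587e-01 -5.06260472e-02  4.28789263e-04 -3.61950245e-05] [ 0.54457698 -0.83232855 -1.53272967] 0.019879746484958348
```

View pics/carry.png

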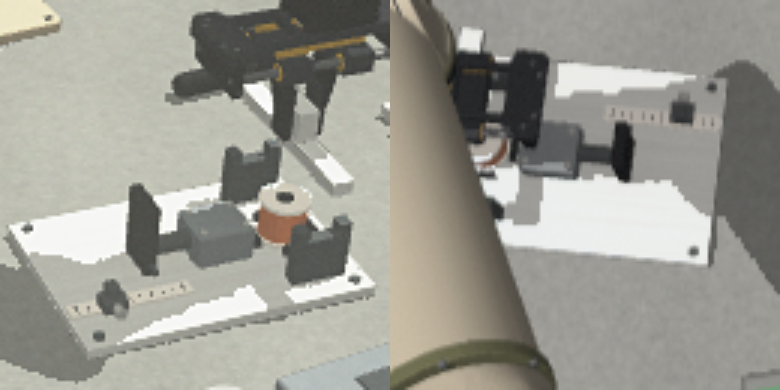

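```bash
python3 - <<'E'
from fit import *
s,t=pickle.load(open('carry.pkl','rb'))
k=8
def w(q,x,y,z): c,sn=np.cos(q[2]),np.sin(q[2]); return [q[0]+c*x-sn*y,q[1]+sn*x+c*y,z]
l,tt=385,190; a=cv2.resize(s['pixels'][tt:tt+75,l:l+60],None,fx=k,fy=k,interpolation=cv2.INTER_CUBIC)[:,:,::-1].copy()
def line(q,pts,col,p=s):
    P=np.array([(proj(p,w(q,*x))-[l,tt]+.5)*k for x in pts]); cv2.polylines(a,[np.round(P).astype(int)],False,col,1)
F=[.553,.109,1.471]
for yc in (-.065,.065):
    for dy in (.007,-.007): line(F,[(-.026,yc+dy,.012),(-.026,yc+dy,.068),(-.014,yc+dy,.068),(-.014,yc+dy,.056),(.014,yc+dy,.056),(.014,yc+dy,.068),(.026,yc+dy,.068),(.026,yc+dy,.012)],(0,0,255))
B=[.5533,.1091,-.1014]; z=.110
line(B,[(-.085,-.01,z+.014),(.085,-.01,z+.014),(.085,.01,z+.014),(-.085,.01,z+.014),(-.085,-.01,z+.014)],(255,0,0))
line(B,[(.085,-.01,z+.014),(.085,-.01,z),(.085,.01,z),(.085,.01,z+.014)],(255,0,0))
cv2.imwrite('pics/ov.png',a)
E
```

```text
(no output)
```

View pics/ov.png

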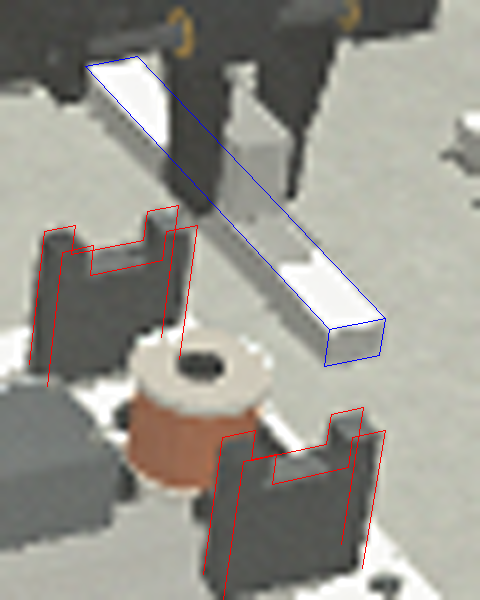

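Emit:
arm_command(steps=[{"slide": [0.0005,-0.0013,-0.01],"rot": [0,0,0],"grip": 0.1},{"slide": [0,0,-0.015],"rot": [0,0,0],"grip": 0.1},{"slide": [0,0,-0.012],"rot": [0,0,0],"grip": 0.1},{"slide": [0,0,-0.008],"rot": [0,0,0],"grip": 0.1},{"slide": [0,0,-0.004],"rot": [0,0,0],"grip": 0.1},{"slide": [0,0,-0.002],"rot": [0,0,0],"grip": 0.1},{"slide": [0,0,0],"rot": [0,0,0],"grip": 0.1},{"slide": [0,0,0],"rot": [0,0,0],"grip": 0.1}])

```text
time: 8.4
ee_pos: [0.5538, 0.108, 0.0719]
eef_rot: [0.999, -0.051, 0.0, -0.0]
ft_force: [0.1, -0.1, -1.8]
width: 0.0199
grip_force: 25.0
```

No contact with the cheeks (weight alone, bar about 3 mm above the notch floors). Lowering the rest.

Emit:
arm_command(steps=[{"slide": [0,0,-0.001],"rot": [0,0,0],"grip": 0.1},{"slide": [0,0,-0.001],"rot": [0,0,0],"grip": 0.1},{"slide": [0,0,-0.001],"rot": [0,0,0],"grip": 0.1},{"slide": [0,0,-0.0005],"rot": [0,0,0],"grip": 0.1},{"slide": [0,0,0],"rot": [0,0,0],"grip": 0.1},{"slide": [0,0,0],"rot": [0,0,0],"grip": 0.1},{"slide": [0,0,0],"rot": [0,0,0],"grip": 0.1},{"slide": [0,0,0],"rot": [0,0,0],"grip": 0.1}])

```text
time: 9.4
ee_pos: [0.5535, 0.108, 0.0687]
eef_rot: [0.999, -0.05, 0.0, 0.0]
ft_force: [-3.5, -1.3, 6.8]
width: 0.0197
grip_force: 25.0
```

Emit:
arm_command(steps=[{"slide": [0,0,0.0005],"rot": [0,0,0],"grip": 0.1},{"slide": [0,0,0],"rot": [0,0,0],"grip": 0.45},{"slide": [0,0,0],"rot": [0,0,0],"grip": 0.45},{"slide": [0,0,0],"rot": [0,0,0],"grip": 0.45},{"slide": [0,0,0],"rot": [0,0,0],"grip": 0.45},{"slide": [0,0,0.01],"rot": [0,0,0],"grip": 0.45},{"slide": [0,0,0.03],"rot": [0,0,0],"grip": 0.45},{"slide": [0,0,0.03],"rot": [0,0,0],"grip": 0.45}])

```text
time: 10.4
ee_pos: [0.5535, 0.1081, 0.14]
eef_rot: [0.999, -0.05, 0.0, -0.0]
ft_force: [0.5, 0.7, 0.1]
width: 0.0394
grip_force: 0.0
```

```bash
python3 - <<'E'
from fit import *
s=shot('scene'); t=shot('top'); pickle.dump((s,t),open('seat.pkl','wb'))
print(sensors.read_state()['ee_pos'])
a=cv2.resize(s['pixels'][170:290,325:445],None,fx=5,fy=5)[:,:,::-1]
cv2.imwrite('pics/seat.png',a)
E
```

```text
[0.5554949  0.10868743 0.14267311]
```

View pics/seat.png

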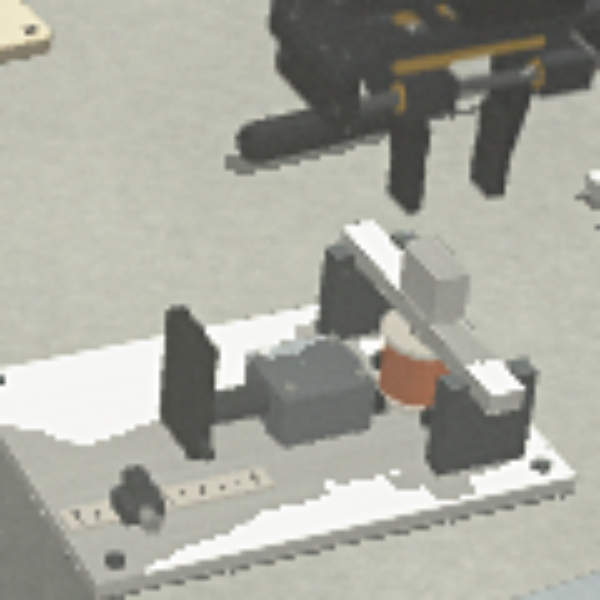

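Emit:
arm_command(steps=[{"slide": [-0.002,-0.02,0],"rot": [0,0,0],"grip": 0.5},{"slide": [-0.004,-0.04,0],"rot": [0,0,0],"grip": 0.5},{"slide": [-0.004,-0.045,0],"rot": [0,0,0],"grip": 0.5},{"slide": [-0.004,-0.0345,0],"rot": [0,0,0],"grip": 0.5},{"slide": [0,0,-0.02],"rot": [0,0,0],"grip": 0.5},{"slide": [0,0,-0.01],"rot": [0,0,0],"grip": 0.5},{"slide": [0,0,0],"rot": [0,0,0],"grip": 0.5},{"slide": [0,0,0],"rot": [0,0,0],"grip": 0.5}])

```text
time: 11.5
ee_pos: [0.5399, -0.0309, 0.1091]
eef_rot: [0.999, -0.05, 0.0, -0.0]
ft_force: [-0.5, -0.9, 0.3]
width: 0.0437
grip_force: 0.0
```

Emit:
arm_command(steps=[{"slide": [0,0,-0.015],"rot": [0,0,0],"grip": 0.5},{"slide": [0,0,-0.015],"rot": [0,0,0],"grip": 0.5},{"slide": [0,0,-0.015],"rot": [0,0,0],"grip": 0.5},{"slide": [0,0,-0.01],"rot": [0,0,0],"grip": 0.5},{"slide": [0,0,-0.004],"rot": [0,0,0],"grip": 0.5},{"slide": [0,0,0],"rot": [0,0,0],"grip": 0.5},{"slide": [0,0,0],"rot": [0,0,0],"grip": 0.5},{"slide": [0,0,0],"rot": [0,0,0],"grip": 0.5}])

```text
time: 12.5
ee_pos: [0.5398, -0.0316, 0.05]
eef_rot: [0.999, -0.051, 0.0, 0.0]
ft_force: [0.8, -0.4, -0.2]
width: 0.0435
grip_force: 0.0
```

Emit:
arm_command(steps=[{"slide": [0,0,0],"rot": [0,0,0],"grip": 0.0},{"slide": [0,0,0],"rot": [0,0,0],"grip": 0.0},{"slide": [0,0,0],"rot": [0,0,0],"grip": 0.0},{"slide": [0,0,0],"rot": [0,0,0],"grip": 0.0},{"slide": [0,0,0],"rot": [0,0,0],"grip": 0.0},{"slide": [0,0,0],"rot": [0,0,0],"grip": 0.0},{"slide": [0,0,0],"rot": [0,0,0],"grip": 0.0},{"slide": [0,0,0],"rot": [0,0,0],"grip": 0.0}], newtons=35)

```text
time: 13.5
ee_pos: [0.5395, -0.0317, 0.0496]
eef_rot: [0.999, -0.051, -0.0, 0.0]
ft_force: [-0.2, -1.4, 0.5]
width: 0.0115
grip_force: 35.0
```

Emit:
arm_command(steps=[{"slide": [-0.001,-0.005,0],"rot": [0,0,0],"grip": 0.0},{"slide": [-0.001,-0.01,0],"rot": [0,0,0],"grip": 0.0},{"slide": [-0.001,-0.01,0],"rot": [0,0,0],"grip": 0.0},{"slide": [-0.001,-0.01,0],"rot": [0,0,0],"grip": 0.0},{"slide": [-0.001,-0.01,0],"rot": [0,0,0],"grip": 0.0},{"slide": [0,-0.003,0],"rot": [0,0,0],"grip": 0.0},{"slide": [0,0,0],"rot": [0,0,0],"grip": 0.0},{"slide": [0,0,0],"rot": [0,0,0],"grip": 0.0}])

```text
time: 14.5
ee_pos: [0.535, -0.078, 0.0496]
eef_rot: [0.999, -0.05, 0.0, -0.001]
ft_force: [3.0, 6.4, -2.3]
width: 0.0118
grip_force: 35.0
```

```bash
python3 - <<'E'
from fit import *
s=shot('scene'); t=shot('top'); pickle.dump((s,t),open('pull.pkl','wb'))
print(sensors.read_state()['ee_pos'],sensors.read_state()['width'])
for p,n in ((s,'s'),(t,'t')):
    for m in ('pointer','index_tooth'): print(n,m,[(np.round(d['bbox'],1).tolist(),round(d['conf'],2)) for d in eyes.look_for(m,p)])
k=8
a=cv2.resize(s['pixels'][225:285,325:375],None,fx=k,fy=k,interpolation=cv2.INTER_CUBIC)[:,:,::-1]
b=cv2.resize(t['pixels'][185:245,255:305],None,fx=k,fy=k,interpolation=cv2.INTER_CUBIC)[:,:,::-1]
cv2.imwrite('pics/pull.png',np.hstack([a,b]))
E
```

```text
[ 0.53496449 -0.07791733  0.04957662] 0.011767542317661167
s pointer [([339.4, 236.9, 367.9, 265.0], 0.64), ([274.1, 303.5, 293.7, 329.6], 0.54)]
s index_tooth []
t pointer []
t index_tooth []
```

View pics/pull.png

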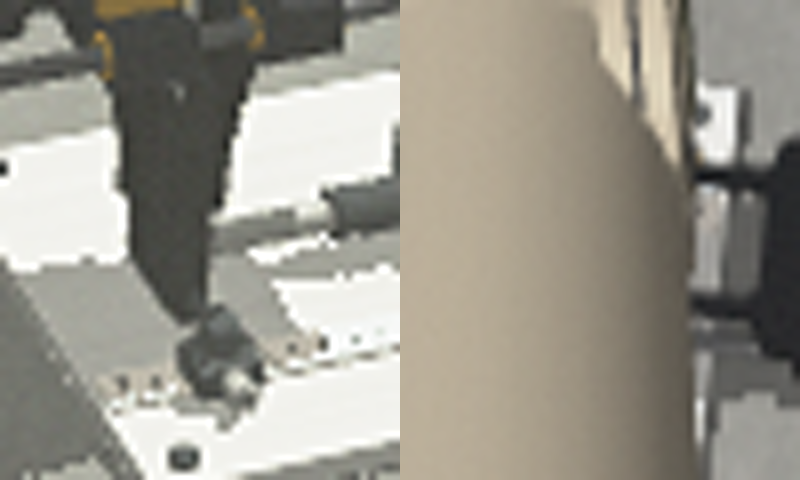

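```bash
cat > last.py <<'E'
from fit import *
t=pickle.load(open('top0.pkl','rb'));s=pickle.load(open('scene0.pkl','rb')); s2,_=pickle.load(open('pull.pkl','rb'))
def rect(p,F,x0,y0,z,n=260,k=5):
    c,sn=np.cos(F[2]),np.sin(F[2])
    f=lambda x,y:proj(p,[F[0]+c*x-sn*y,F[1]+sn*x+c*y,z])
    e=(n/k)/1000; src=np.float32([f(x0,y0),f(x0+e,y0),f(x0+e,y0+e),f(x0,y0+e)])
    H=cv2.getPerspectiveTransform(src,np.float32([[0,0],[n,0],[n,n],[0,n]]))
    a=cv2.warpPerspective(p['pixels'],H,(n,n),flags=cv2.INTER_CUBIC)[:,:,::-1].copy()
    for i in range(0,n,10*k):
        cv2.line(a,(i,0),(i,8),(0,0,255),1); cv2.line(a,(i,n-8),(i,n),(0,0,255),1); cv2.putText(a,str(int(round(1000*x0+i/k))),(i+1,18),0,.35,(0,0,255))
        cv2.line(a,(0,i),(6,i),(255,0,0),1)
    return a
Ft=[.553,.109,1.471];Fs=[.554,.107,1.471]
A=np.hstack([rect(t,Ft,-.215,-.075,.037),rect(s,Fs,-.215,-.075,.037),rect(s,Fs,-.215,-.075,.026)])
B=np.hstack([rect(t,Ft,-.165,-.026,.085),rect(s,Fs,-.165,-.026,.085),rect(s2,Fs,-.215,-.065,.026)])
cv2.imwrite('pics/last.png',np.vstack([A,B]))
E
python3 last.py
```

```text
(no output)
```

View pics/last.png

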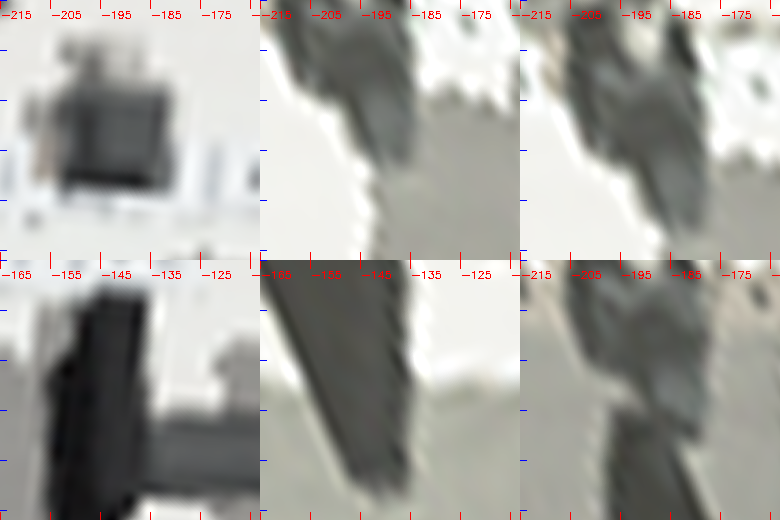

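Emit:
arm_command(steps=[{"slide": [0,-0.001,0],"rot": [0,0,0],"grip": 0.0},{"slide": [0,-0.0005,0],"rot": [0,0,0],"grip": 0.0},{"slide": [0,0,0],"rot": [0,0,0],"grip": 0.0},{"slide": [0,0,0],"rot": [0,0,0],"grip": 0.0},{"slide": [0,0,0],"rot": [0,0,0],"grip": 0.0},{"slide": [0,0,0],"rot": [0,0,0],"grip": 0.0},{"slide": [0,0,0],"rot": [0,0,0],"grip": 0.0},{"slide": [0,0,0],"rot": [0,0,0],"grip": 0.0}])

```text
time: 15.8
ee_pos: [0.5348, -0.0792, 0.0496]
eef_rot: [0.999, -0.05, 0.0, -0.001]
ft_force: [2.2, 6.6, -1.2]
width: 0.0117
grip_force: 35.0
```

```bash
python3 - <<'E'
from h import *
s0,_=pickle.load(open('seat.pkl','rb')); p=shot('scene')
# bar region unchanged since seating?
d=cv2.absdiff(p['pixels'],s0['pixels'])[205:262,395:435].max(2); print('diff frac',(d>40).mean())
st=sensors.read_state(); print(st['ee_pos'],st['ft_force'],st['width'],st['grip_force'])
print(order.close_job())
E
```

```text
diff frac 0.1013157894736842
[ 0.53483715 -0.07921509  0.04957948] [ 1.65822684  5.96629473 -2.19129435] 0.011729236121001844 35.0076346937567
the job is handed in; nothing more can be done
None
```

I set the long bar down in both notches, grip block up and centred over the bobbin, and let go. The slide is gripped about 48 mm out, level with the index tooth by my estimate (good to about 2 mm), and the job is handed in; the hand-in gave no verdict, and the pointer itself was hidden from both cameras at the end.

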